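# Set and lock the vacuum regulator of a bench aspirator

### The job

Set the suction on the bench vacuum unit: turn the winged knob clockwise until its pointer lines up with the upright metal tab on the preset ring, then pull the knob straight up and out until it snaps into its locked position, still on the mark, and let go. Do not shift the metal tab, and leave the spray bottle, the lidded tub and the tube rack where they stand.

Things in the scene. Friction and masses are not known exactly. Their poses are not given: they have to be found in the camera images.
- unit: Vacuum unit: cream box fixed to the bench, 190 x 150 mm, level top 70 mm above the bench. Origin on the bench, z up; the box spans local x -80 to 110, y -75 to 75 mm. The knob stands on top, axis vertical, at local x -25, y 0. A flat round gauge (6 mm high) lies at x 75, y 35. The painted ticks round the knob mean nothing here; only the tab is the mark.
- knob_grip (a point): On the knob's axis, mid-wing, at grip height: 34.5 mm above the unit's top, rising with the knob. The knob is a black upright wing 16 mm thick, 45 mm long (flat sides 38 mm), from 10.5 to 48.5 mm above the unit's top, nosed and white-lined on top at its pointer end. Local x runs along the wing to the pointer, z up. Grip across the 16 mm from above, finger tips above skirt and tab.
- knob_axis (a point): Point on the knob's axis 10 mm above the unit's top, level with the top of the round black skirt under the wing (72 mm diameter, 3 to 10 mm above the unit's top). Does not rise when the knob is pulled.
- pointer_tip (a point): Outer end of the pointer (a white ridge 11 mm long and 6 mm wide on the skirt, in line with the wing's nose), 37 mm from the knob's axis, 10 mm above the unit's top. It turns with the knob and does not rise.
- tab_mark (a point): The mark: on the middle line of the metal tab, 37 mm from the knob's axis, 10 mm above the unit's top. The tab is an upright dark steel block 12 mm wide, 38 to 54 mm from the axis, its top 11 mm above the unit's top, on a flat steel ring under the skirt. It turns stiffly (0.6 N m) about the knob's axis; leave it. With the pointer on the mark this point and pointer_tip coincide.
- dial (a joint): Turn of the knob, rad, growing clockwise from above; 0 = pointer along the unit's local +y, pi/2 = along local +x; stops at -0.6 and 2.2. Starts 0.5 to 1.5 rad anticlockwise of the tab. Turning takes about 0.05 N m and it stays where left; pulled out and locked, an inner friction clutch resists turning (about 0.25 N m).
- preset (a joint): Angle of the tab, rad, same zero and sense as joint dial; the pointer is on the mark when the two are equal.
- pull (a joint): How far the wing is pulled out, m: 0 = pushed in (as at the start), 0.010 = locked out. Sprung to snap to either end, turning over at about 5 mm: pulling takes about 8 N at first and less beyond; past half-way it springs out to a hard stop at 10 mm and stays.
- spray: White spray bottle, 74 mm diameter, about 225 mm high, loose. Origin at the centre of its underside.
- tub: Lidded plastic tub, 120 x 160 mm, 70 mm high, loose. Origin at the centre of its underside.
- rack: Blue tube rack, 100 x 200 mm, 53 mm high, with a few capped tubes up to 74 mm high, loose. Origin at the centre of its underside.
Mind the look-alikes: they are no part of the job. Leave any orange, turquoise or yellow look-alike of the spray alone.

How it is judged:
On the way, in this order (a step that is already met when the one before it is completed fails the run):
1. with the knob still pushed in, its pointer is turned to the tab (horizontal distance between pointer_tip and tab_mark below 0.006 m and value of joint pull below 0.002 m), for 0.2 s.
2. the knob is pulled out to its locked position (value of joint pull above 0.008 m), for 0.2 s.
At the end, for the whole second after the job is handed in: The knob is out in its locked position (pulled more than 8 of its 10 mm), its pointer tip is within 6 mm (half the tab's width) of the tab's middle line, the tab has not been shifted by 3 mm or more, and the spray bottle, tub and rack stand within 30 mm of where they were, the bottle upright (horizontal distance between pointer_tip and tab_mark below 0.006 m and value of joint pull above 0.008 m and distance of tab_mark from where it was at the start of the episode below 0.003 m and distance of each of spray, tub, rack from where it was at the start of the episode below 0.03 m and angle between spray's own z axis and vertical below 0.2 rad); the robot touches nothing.
It fails at once if the metal tab is shifted (distance of tab_mark from where it was at the start of the episode above 0.003 m).
It fails at once if the spray bottle is knocked over or moved (distance of spray from where it was at the start of the episode above 0.03 m or angle between spray's own z axis and vertical above 0.5 rad).
It fails at once if the tub or the rack is moved (distance of any of tub, rack from where it was at the start of the episode above 0.03 m).
It also fails if it takes over 40 s, if anything falls off the work surface, if the arm or the gripper's body presses on something with over 40 N, if the wrist force passes 120 N, or if a joint passes its speed limit or range.

### The arm

A 6-joint arm with a two-finger parallel gripper is mounted at the origin on the work surface. World frame = base frame: x ahead of the robot, y to its left, z up, the work surface at z = 0. Lengths are in m, angles in rad, forces in N, time in s.
With the tool pointing down it reaches from about 0.275 to 0.975 m from the base axis. Payload 8.4 kg.
Tool frame: the origin (TCP) lies midway between the tips of the shut fingers; the grasp point (between the pads) lies 19 mm behind it; z points along the fingers, y is the line along which they close (so a half turn about z gives the same grasp; the last joint's range is limited). The gripper opens to 92 mm and grips with 3 to 60 N. Pads are 20 mm wide; open, the fingers measure 128 mm over their backs; the gripper's body (75 mm by 189 mm) begins 69 mm behind the grasp point.
Start: joints at [1.24, 0.353, 1.633, -0, 1.155, -0.002], TCP at [0.202, 0.592, 0.215] pointing down, gripper open.
Joint ranges: [-2.63, 2.63], [-0.92, 2.1], [0.06, 2.66], [-1.3, 4.44], [0, 2.69], [-3.02, 3.02]. Speed limits (rad/s): [2.22, 2.22, 2.79, 3.14, 3.14, 3.14].

### API

Orientations are given as a unit quaternion [w, x, y, z].
In Python, from plant import observe, snapshot, camera_model, hand_in, look_for, silhouettes, tip_of gives the robot as it stands.
- The arm moves only by the tool apply_moves, never from a script. Its argument "increments" is a list of rows, each a list of 3 entries, a list of its own where there are three numbers: the turn, a rotation vector about the tool's x, y, z in rad, then the shift along the tool's x, y, z in mm, then the opening, from 0 (shut) to 1 (fully open). A call has 1 to 5 rows; each row is the pose to reach, as a shift and turn from the pose commanded when the call began, along the tool's axes at that moment; what a row does not reach only later rows make up. A row lasts 1/12 s, in which the tool goes at most 41.7 mm and 7.16 degrees, less where a joint would pass 70% of its speed; a pose out of reach is approached as far as the arm can. A call with a gripper value outside its range is refused whole. The fingers move at their own pace and stop on an object; "squeeze" is the grip in N (left out, the last holds). Time passes only in rows, so rows that repeat a pose let the fingers close. It gives the time, the measured TCP pose, the force, the opening and the grip force at its end, in the units of the state.
- observe(): the state, without advancing time (a new reading comes with each control period).
- snapshot(name): name is "scene" or "side" or "wrist"; returns the picture (384x512x3 uint8, red, green, blue); there is no depth.
- camera_model(name): a dict with "fx", "fy", "cx", "cy" (pixels), "position" and "rotation" of the camera in the world; the wrist camera has in their place "T_tool_cam" (4x4, takes a point from camera to tool coordinates, whose origin is the TCP and whose axes are the flange's). Camera axes: x right, y down, z forward; pixel columns grow to the right and rows downward; lengths in m; the calibration is good to about 2 mm. A picture is of the moment at which its call begins: read the wrist's pose just before it. camera_model takes no time and is no camera call.
- hand_in(): hands the job in; it is judged then, once.
Trained networks look in the newest picture that a camera, given by its name, has taken for a name from the list of things; names that differ only in an ending like _2 or _b are one class to them, and where a whole thing is asked for, a point or a joint stands for the part that bears it (a point fixed in the world has none). Each returns a list of dicts, best first, with "score" (0 to 1); they miss things now and then, are a little off and sometimes report something else, mostly with a low value. They report only what shows in the picture. A call takes as long as a camera call. They do not tell look-alikes from the thing itself.
- look_for(camera, thing): "bbox" ([left, top, right, bottom] in pixels, round what is visible of it).
- silhouettes(camera, thing): "region" (384x512 bool, what is visible of it) and "bbox" ([left, top, right, bottom] in pixels, round what is visible of it).
- tip_of(camera, thing): "uv" ([column, row] in pixels: a listed point, or the origin of a listed thing).
The state is a dict: "time": time; "joint_pos": joint angles; "qvel": joint speeds; "joint_torque": joint torques, N m; "eef_pos": TCP position; "tool_rot": TCP orientation; "ft_force": force on the tool from outside, world axes, zero at the start; "wrist_torque": the same for the moment, N m; "grip_width": opening from 0.0 (shut) to 1.0 (fully open); "grasp_force": force on a finger pad.
Only numpy, scipy, OpenCV 4.12 (cv2) and the standard library are available. Lean on these libraries where they do the work, as an engineer would, in place of code of your own. Each camera call takes 0.05 s, during which the arm holds its last target. There are 200 camera calls.

## Working session

There is one attempt and no reset: what is moved stays moved. The work goes in short steps, Python scripts to look and compute and a tool call to move; the robot and the scene stay as the last step left them, time stands still between calls to the robot, and variables do not carry over. Pictures are saved under pics/ and viewed, at most 10 in all, crops included, and the job is handed in when it is done.

Besides the shell and the picture viewer there is one more tool, called in YAML: its name, and indented under it one key for each argument. apply_moves: Moves the arm, as the interface text tells. Its arguments: {"type":"object","properties":{"increments":{"type":"array"},"squeeze":{"type":"number"}},"required":["increments"]}

```bash
mkdir -p pics; cat > h.py <<'E'
import numpy as np, cv2
from plant import *
def save(n,im): cv2.imwrite('pics/'+n,im[:,:,::-1])
E
python3 - <<'E'
from h import *
o=observe(); print(o)
ims=[]
for c in ["scene","side"]:
    im=snapshot(c); ims.append(im); m=camera_model(c); print(c,m)
    np.save(c+'.npy',im)
    for t in ["knob_grip","knob_axis","pointer_tip","tab_mark","unit"]:
        print(t,[(np.round(d['uv'],1).tolist(),round(d['score'],2)) for d in tip_of(c,t)[:3]])
a=np.hstack(ims); save('a.png',cv2.resize(a,(800,300),interpolation=cv2.INTER_AREA))
save('s.png',cv2.resize(ims[0],(800,600)))
E
```

```text
{'time': 0.0, 'joint_pos': array([ 1.23962002e+00,  3.53633065e-01,  1.63409047e+00,  3.64292385e-05,
        1.15521245e+00, -2.40009533e-03]), 'qvel': array([ 0.00091886,  0.0006735 , -0.00065621,  0.00071177,  0.00080133,
        0.00053961]), 'joint_torque': array([-3.15092166e-04, -5.93832707e+01, -3.34215975e+01,  6.95260568e-02,
        2.30509305e-02, -9.63391449e-05]), 'eef_pos': array([0.20163713, 0.59107772, 0.2138918 ]), 'tool_rot': array([-1.27934910e-04,  1.63655945e-01,  9.86517248e-01, -6.59576882e-04]), 'ft_force': array([-0.70490602,  0.02323423,  0.15158293]), 'wrist_torque': array([-0.08137416, -0.01078508, -0.00025207]), 'grasp_force': 0.0, 'grip_width': 0.9970125442486955}
scene {'fx': 348.39200127150156, 'fy': 348.39200127150156, 'cx': 257.3229038650076, 'cy': 191.73999398110413, 'position': array([ 1.09565883, -0.9440749 ,  0.7819775 ]), 'rotation': array([-0.44127329,  0.85436508,  0.24759672, -0.11846545])}
knob_grip [([242.6, 188.3], 0.63)]
knob_axis []
pointer_tip [([252.2, 187.8], 0.77)]
tab_mark [([255.3, 198.1], 0.49)]
unit [([249.4, 214.7], 0.74)]
side {'fx': 441.5450326727594, 'fy': 441.5450326727594, 'cx': 259.0146836941611, 'cy': 185.71516160812118, 'position': array([ 0.57579737, -1.15613859,  1.06156973]), 'rotation': array([-0.39024476,  0.9205916 , -0.00831644,  0.0122872 ])}
knob_grip [([238.6, 175.4], 0.52), ([283.1, 246.7], 0.21)]
knob_axis [([238.8, 184.3], 0.74)]
pointer_tip [([239.3, 180.2], 0.67)]
tab_mark [([247.2, 186.6], 0.51)]
unit [([246.8, 206.3], 0.78)]
```

View pics/a.png

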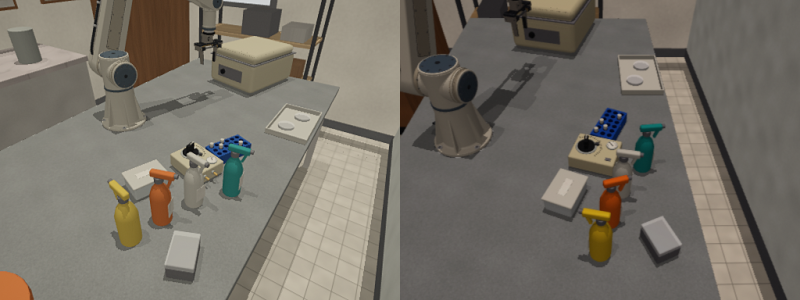

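The scene view shows the cream unit at about (195,158) and the blue rack at (228,148) behind it. The white spray at (195,180) stands in front of the unit, and the tub at (147,178) is to its left. The side view shows the unit at (597,153). Next I triangulate the knob.

```bash
cat >> h.py <<'E'
from scipy.spatial.transform import Rotation as R
def rot(q): return R.from_quat(np.r_[q[1:],q[0]]) if np.ndim(q)==1 else R.from_matrix(q)
def campose(c,o=None):
    m=camera_model(c)
    if 'T_tool_cam' in m:
        T=np.array(m['T_tool_cam']); Q=rot(o['tool_rot'])
        return m,(Q*R.from_matrix(T[:3,:3])),o['eef_pos']+Q.apply(T[:3,3])
    return m,rot(m['rotation']),m['position']
def ray(c,uv,o=None):
    m,Q,p=campose(c,o); d=Q.apply([(uv[0]-m['cx'])/m['fx'],(uv[1]-m['cy'])/m['fy'],1]); return p,d/np.linalg.norm(d)
def atz(c,uv,z,o=None):
    p,d=ray(c,uv,o); return p+d*(z-p[2])/d[2]
def proj(c,P,o=None):
    m,Q,p=campose(c,o); v=Q.inv().apply(np.atleast_2d(P)-p); return np.c_[v[:,0]/v[:,2]*m['fx']+m['cx'],v[:,1]/v[:,2]*m['fy']+m['cy']]
E
python3 - <<'E'
from h import *
print('grip',atz('scene',[242.6,188.3],.1045),atz('side',[238.6,175.4],.1045))
print('axis',atz('side',[238.8,184.3],.08))
print('tip',atz('scene',[252.2,187.8],.08),atz('side',[239.3,180.2],.08))
print('tab',atz('scene',[255.3,198.1],.08),atz('side',[247.2,186.6],.08))
print('unit',atz('scene',[249.4,214.7],0),atz('side',[246.8,206.3],0))
for c in ['scene','side']:
  im=snapshot(c)
  for t in ['spray','tub','rack','unit']: print(c,t,[(np.round(d['uv']).tolist(),round(d['score'],2),atz(c,d['uv'],0).round(3)[:2].tolist()) for d in tip_of(c,t)[:5]])
o=observe(); print(camera_model('wrist'))
b=[cv2.resize(snapshot('scene')[140:290,190:390],(400,300),interpolation=cv2.INTER_CUBIC),cv2.resize(snapshot('side')[150:240,200:320],(400,300),interpolation=cv2.INTER_CUBIC)]
save('b.png',np.hstack(b))
E
```

```text
grip [ 0.55383741 -0.14558762  0.1045    ] [ 0.5518848  -0.11925542  0.1045    ]
axis [ 0.55226221 -0.13476406  0.08      ]
tip [ 0.56075248 -0.0957374   0.08      ] [ 0.55372639 -0.11562708  0.08      ]
tab [ 0.60208185 -0.14108599  0.08      ] [ 0.57911618 -0.14556813  0.08      ]
unit [ 0.58049652 -0.14392923  0.        ] [ 0.57753853 -0.15643156  0.        ]
scene spray [([248.0, 257.0], 0.97, [0.688, -0.316]), ([210.0, 276.0], 0.73, [0.637, -0.437]), ([168.0, 302.0], 0.63, [0.598, -0.568])]
scene tub [([188.0, 236.0], 0.79, [0.471, -0.345])]
scene rack [([292.0, 197.0], 0.78, [0.661, 0.031])]
scene unit [([247.0, 213.0], 0.79, [0.568, -0.142])]
side spray [([311.0, 211.0], 0.89, [0.787, -0.181]), ([266.0, 282.0], 0.82, [0.631, -0.451]), ([280.0, 245.0], 0.72, [0.678, -0.32]), ([257.0, 322.0], 0.72, [0.601, -0.573])]
side tub [([211.0, 255.0], 0.68, [0.471, -0.353])]
side rack [([267.0, 165.0], 0.7, [0.654, 0.05])]
side unit [([246.0, 204.0], 0.71, [0.575, -0.147]), ([248.0, 183.0], 0.15, [0.582, -0.044])]
{'fx': 272.35047119542827, 'fy': 272.35047119542827, 'cx': 253.69319157128058, 'cy': 186.93902613214783, 'T_tool_cam': array([[ 3.36689821e-04, -9.55870706e-01, -2.93787474e-01,
         8.51688704e-02],
       [ 9.99999932e-01,  2.77060559e-04,  2.44584036e-04,
        -8.79132180e-04],
       [-1.52393794e-04, -2.93787536e-01,  9.55870734e-01,
        -1.70882256e-01],
       [ 0.00000000e+00,  0.00000000e+00,  0.00000000e+00,
         1.00000000e+00]])}
```

View pics/b.png

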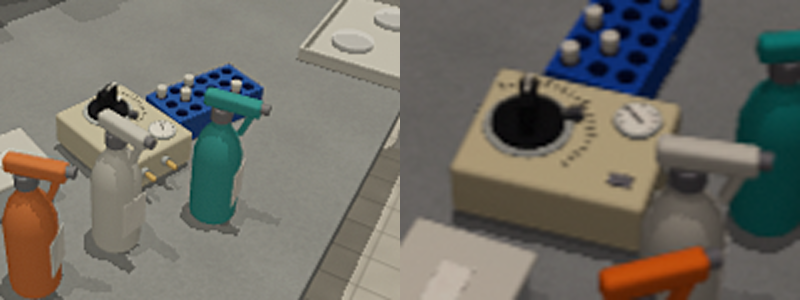

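The knob is at about (0.552, -0.138), with its wing pointing to world +y. The tab is to its right, at crop pixel (575,112). Of the sprays, the white one stands at (0.68,-0.32). The yellow, orange and turquoise ones are look-alikes. Next I bring the wrist camera over the knob.

apply_moves:
  increments:
    - [[0, 0, 0], [-28, -29, -8], 1]
    - [[0, 0, 0], [-56, -58, -14], 1]
    - [[0, 0, 0], [-85, -86, -20], 1]
    - [[0, 0, 0], [-113, -115, -26], 1]
    - [[0, 0, 0], [-141, -144, -26], 1]

```text
time: 1.62
eef_pos: [0.2895, 0.4086, 0.2417]
tool_rot: [0.0, 0.163, 0.987, 0.001]
ft_force: [1.5, 0.9, 1.2]
grip_width: 1.0
grasp_force: 0.0
```

apply_moves:
  increments:
    - [[0, 0, 0], [-28, -29, 0], 1]
    - [[0, 0, 0], [-56, -58, 0], 1]
    - [[0, 0, 0], [-85, -86, 0], 1]
    - [[0, 0, 0], [-113, -115, 0], 1]
    - [[0, 0, 0], [-141, -144, 0], 1]

```text
time: 2.03
eef_pos: [0.3762, 0.2262, 0.2409]
tool_rot: [0.0, 0.163, 0.987, 0.0]
ft_force: [1.0, 0.4, -0.2]
grip_width: 1.004
grasp_force: 0.0
```

apply_moves:
  increments:
    - [[0, 0, 0], [-28, -29, 0], 1]
    - [[0, 0, 0], [-56, -58, 0], 1]
    - [[0, 0, 0], [-85, -86, 0], 1]
    - [[0, 0, 0], [-113, -115, 0], 1]
    - [[0, 0, 0], [-141, -144, 0], 1]

```text
time: 2.45
eef_pos: [0.4632, 0.0441, 0.2409]
tool_rot: [0.0, 0.164, 0.987, 0.0]
ft_force: [1.2, 0.2, -0.3]
grip_width: 1.001
grasp_force: 0.0
```

apply_moves:
  increments:
    - [[0, 0, 0], [-28, -29, 0], 1]
    - [[0, 0, 0], [-56, -58, 0], 1]
    - [[0, 0, 0], [-85, -86, 0], 1]
    - [[0, 0, 0], [-113, -115, 0], 1]
    - [[0, 0, 0], [-141, -144, 0], 1]

```text
time: 2.87
eef_pos: [0.5502, -0.1379, 0.2407]
tool_rot: [0.0, 0.164, 0.986, 0.0]
ft_force: [0.6, 0.5, -0.7]
grip_width: 0.999
grasp_force: 0.0
```

apply_moves:
  increments:
    - [[0, 0, 0.12], [0, 0, 0], 1]
    - [[0, 0, 0.24], [0, 0, 0], 1]
    - [[0, 0, 0.36], [0, 0, 0], 1]
    - [[0, 0, 0.48], [0, 0, 0], 1]
    - [[0, 0, 0.6], [0, 0, 0], 1]

```text
time: 3.28
eef_pos: [0.5496, -0.136, 0.2405]
tool_rot: [-0.0, 0.451, 0.893, -0.0]
ft_force: [-1.1, -1.0, 0.4]
grip_width: 1.005
grasp_force: 0.0
```

apply_moves:
  increments:
    - [[0, 0, 0.12], [0, 0, 0], 1]
    - [[0, 0, 0.24], [0, 0, 0], 1]
    - [[0, 0, 0.36], [0, 0, 0], 1]
    - [[0, 0, 0.48], [0, 0, 0], 1]
    - [[0, 0, 0.6], [0, 0, 0], 1]

```text
time: 3.7
eef_pos: [0.5496, -0.1357, 0.2407]
tool_rot: [0.0, 0.694, 0.72, 0.0]
ft_force: [-0.2, 0.0, -0.4]
grip_width: 1.004
grasp_force: 0.0
```

apply_moves:
  increments:
    - [[0, 0, 0.12], [0, 0, 0], 1]
    - [[0, 0, 0.24], [0, 0, 0], 1]
    - [[0, 0, 0.28], [0, 0, 0], 1]
    - [[0, 0, 0.28], [0, 0, 0], 1]

```text
time: 4.03
eef_pos: [0.5496, -0.1357, 0.2406]
tool_rot: [0.0, 0.787, 0.617, 0.0]
ft_force: [0.0, 0.0, 0.6]
grip_width: 1.001
grasp_force: 0.0
```

```bash
python3 - <<'E'
from h import *
o=observe(); print(o['joint_pos'].round(3)); im=snapshot('wrist'); np.save('w1.npy',im)
for t,z in [("knob_grip",.1045),("knob_axis",.08),("pointer_tip",.08),("tab_mark",.08),("unit",0)]:
    print(t,[(np.round(d['uv'],1).tolist(),round(d['score'],2),atz('wrist',d['uv'],z,o).round(4)[:2].tolist()) for d in tip_of('wrist',t)[:3]])
save('w1.png',cv2.resize(im,(800,600),interpolation=cv2.INTER_CUBIC))
E
```

```text
[-0.245  0.237  1.733  0.     1.171 -0.005]
knob_grip [([254.3, 180.6], 0.6, [0.5477, -0.1392])]
knob_axis [([254.9, 174.3], 0.6, [0.5488, -0.1381])]
pointer_tip [([250.7, 144.7], 0.92, [0.5526, -0.1009])]
tab_mark [([281.2, 158.8], 0.79, [0.585, -0.1267])]
unit [([269.6, 161.2], 0.68, [0.5711, -0.1434])]
```

View pics/w1.png

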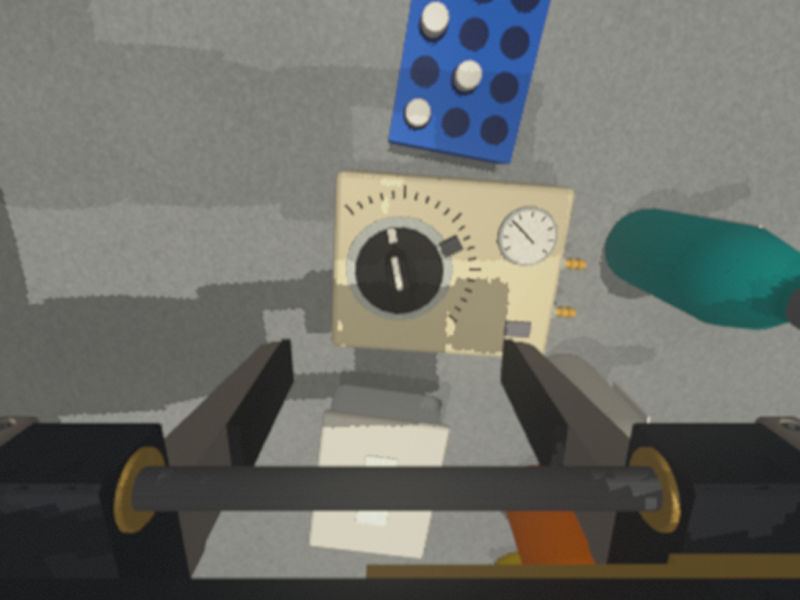

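The wrist view (enlarged) shows the skirt centred at about (400,270), the white pointer ridge at (392,237) and the dark tab at (451,246). The rack is above the unit and the white spray's shadow and body are at lower right. I'll refine the angles by segmentation.

```bash
cat > m.py <<'E'
from h import *
def measure(im,o,ang_hint=None,z=.08,ax=None,zt=.081):
    # rectify top view at height z, 0.25 mm/px, centred c0
    c0=np.array([.5495,-.138]) if ax is None else ax
    n=480; s=.00025
    def rect(z):
        g=(np.arange(n)-n/2)*s; X,Y=np.meshgrid(c0[0]+g,c0[1]-g)
        uv=proj('wrist',np.c_[X.ravel(),Y.ravel(),np.full(n*n,z)],o).astype(np.float32)
        return cv2.remap(im,uv[:,0].reshape(n,n),uv[:,1].reshape(n,n),cv2.INTER_CUBIC)
    return rect(z),rect(zt),lambda p:(c0+np.array([p[0]-n/2,n/2-p[1]])*s)
E
python3 - <<'E'
from m import *
o=observe(); im=np.load('w1.npy')
a,b,f=measure(im,o)
g=cv2.cvtColor(a,cv2.COLOR_RGB2GRAY)
d=cv2.morphologyEx((g<75).astype(np.uint8),cv2.MORPH_OPEN,np.ones((21,21)))
cs,_=cv2.findContours(d,cv2.RETR_EXTERNAL,cv2.CHAIN_APPROX_NONE)
for c in cs:
    if cv2.contourArea(c)>300:
        (x,y),r=cv2.minEnclosingCircle(c); e=cv2.fitEllipse(c) if len(c)>5 else 0
        M=cv2.moments(c); print('dark',cv2.contourArea(c),f((M['m10']/M['m00'],M['m01']/M['m00'])),'circ',f((x,y)),r*.25,'ell',f(e[0]),np.array(e[1])*.25,e[2])
out=np.hstack([a,b]); save('r1.png',cv2.resize(out,(800,400)))
E
```

```text
dark 58348.5 [ 0.54899797 -0.13834302] circ [ 0.54911507 -0.13753938] 35.19548797607422 ell [ 0.54899027 -0.13855676] [67.20570374 69.36067963] 89.65379333496094
```

View pics/r1.png

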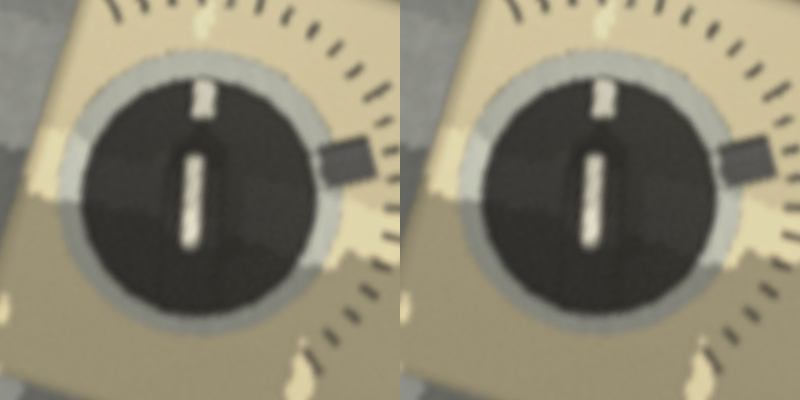

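Axis is at (0.549,-0.138). The pointer is 3.6° clockwise of world +y and the tab is at 13.6° above world +x, so the turn needed is about 1.27 rad clockwise. First I align and descend.

apply_moves:
  increments:
    - [[0, 0, -0.1], [-2.8, 0, 20], 0.5]
    - [[0, 0, -0.176], [-2.8, 0, 50], 0.5]
    - [[0, 0, -0.176], [-2.8, 0, 80], 0.5]
    - [[0, 0, -0.176], [-2.8, 0, 105], 0.5]
    - [[0, 0, -0.176], [-2.8, 0, 115], 0.5]

```text
time: 4.75
eef_pos: [0.5469, -0.138, 0.1224]
tool_rot: [-0.002, 0.728, 0.685, -0.001]
ft_force: [-0.4, 0.4, -0.4]
grip_width: 0.662
grasp_force: 0.0
```

apply_moves:
  increments:
    - [[0, 0, 0], [0, 0, 12], 0.5]
    - [[0, 0, 0], [0, 0, 24], 0.5]
    - [[0, 0, 0], [0, 0, 34], 0.5]
    - [[0, 0, 0], [0, 0, 38], 0.5]
    - [[0, 0, 0], [0, 0, 38], 0.5]

```text
time: 5.17
eef_pos: [0.5487, -0.1384, 0.087]
tool_rot: [-0.0, 0.729, 0.685, -0.0]
ft_force: [-0.4, -0.3, -0.8]
grip_width: 0.5
grasp_force: 0.0
```

```bash
python3 - <<'E'
from h import *
o=observe(); print(o['eef_pos'].round(4),o['tool_rot'].round(3),o['ft_force'].round(1)); im=snapshot('wrist'); np.save('w2.npy',im)
for t in ["knob_grip","pointer_tip"]:
    print(t,[(np.round(d['uv'],1).tolist(),round(d['score'],2),atz('wrist',d['uv'],.1045 if t[0]=='k' else .08,o).round(4)[:2].tolist()) for d in tip_of('wrist',t)[:2]])
save('w2.png',cv2.resize(im,(800,600),interpolation=cv2.INTER_CUBIC))
E
```

```text
[ 0.5487 -0.1384  0.087 ] [-0.     0.729  0.685 -0.   ] [-0.4 -0.3 -0.8]
knob_grip [([257.1, 245.1], 0.69, [0.5488, -0.1409]), ([309.8, 212.3], 0.36, [0.582, -0.1206])]
pointer_tip [([256.7, 176.7], 0.63, [0.551, -0.1029])]
```

View pics/w2.png

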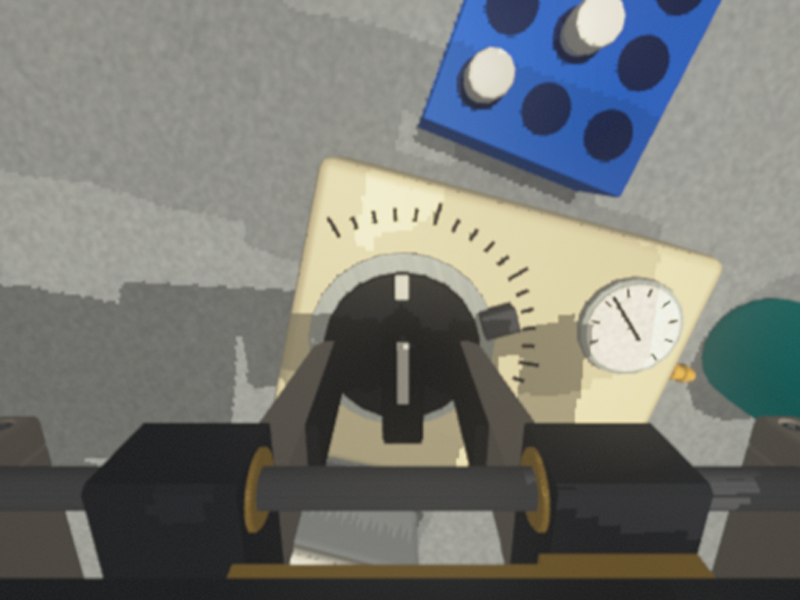

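The wrist view shows the wing vertical at column 403, centred between the fingers (inner edges about 325 and 475), with the tab at (498,322) outside the finger sweep. I close on it.

apply_moves:
  increments:
    - [[0, 0, 0], [0, 0, 0], 0.1]
    - [[0, 0, 0], [0, 0, 0], 0.1]
    - [[0, 0, 0], [0, 0, 0], 0.1]
    - [[0, 0, 0], [0, 0, 0], 0.1]
    - [[0, 0, 0], [0, 0, 0], 0.1]
  squeeze: 30

```text
time: 5.73
eef_pos: [0.5509, -0.1386, 0.0882]
tool_rot: [0.002, 0.729, 0.685, 0.001]
ft_force: [3.5, 1.4, -5.6]
grip_width: 0.172
grasp_force: 30.0
```

apply_moves:
  increments:
    - [[0, 0, 0.06], [0, 0, 0], 0.1]
    - [[0, 0, 0.14], [0, 0, 0], 0.1]
    - [[0, 0, 0.22], [0, 0, 0], 0.1]
    - [[0, 0, 0.3], [0, 0, 0], 0.1]
    - [[0, 0, 0.35], [0, 0, 0], 0.1]

```text
time: 6.15
eef_pos: [0.5505, -0.1385, 0.0881]
tool_rot: [0.001, 0.838, 0.546, 0.001]
ft_force: [4.4, 2.4, -0.4]
grip_width: 0.168
grasp_force: 30.0
```

apply_moves:
  increments:
    - [[0, 0, 0.09], [0.8, 1.8, 0], 0.1]
    - [[0, 0, 0.18], [0.8, 1.8, 0], 0.1]
    - [[0, 0, 0.27], [0.8, 1.8, 0], 0.1]
    - [[0, 0, 0.36], [0.8, 1.8, 0], 0.1]
    - [[0, 0, 0.45], [0.8, 1.8, 0], 0.1]

```text
time: 6.57
eef_pos: [0.5503, -0.1382, 0.088]
tool_rot: [-0.0, 0.939, 0.345, -0.001]
ft_force: [-2.4, 2.0, 7.4]
grip_width: 0.17
grasp_force: 30.0
```

apply_moves:
  increments:
    - [[0, 0, 0.09], [0, 0, 0], 0.1]
    - [[0, 0, 0.18], [0, 0, 0], 0.1]
    - [[0, 0, 0.27], [0, 0, 0], 0.1]
    - [[0, 0, 0.36], [0, 0, 0], 0.1]
    - [[0, 0, 0.4], [0, 0, 0], 0.1]

```text
time: 6.98
eef_pos: [0.5502, -0.1378, 0.0879]
tool_rot: [-0.001, 0.989, 0.151, -0.001]
ft_force: [-3.1, 3.9, 8.3]
grip_width: 0.171
grasp_force: 30.0
```

```bash
python3 - <<'E'
from m import *
o=observe(); print(o['eef_pos'].round(4),o['tool_rot'].round(3),o['ft_force'].round(1),o['wrist_torque'].round(2)); im=snapshot('wrist'); np.save('w3.npy',im)
for t in ["knob_axis","pointer_tip","tab_mark"]:
    print(t,[(np.round(d['uv'],1).tolist(),round(d['score'],2),atz('wrist',d['uv'],.08,o).round(4)[:2].tolist()) for d in tip_of('wrist',t)[:2]])
a,b,f=measure(im,o,ax=np.array([.5505,-.1385]))
save('w3.png',np.hstack([cv2.resize(im,(400,300),interpolation=cv2.INTER_AREA),cv2.resize(a,(400,400))[:300]]))
E
```

```text
[ 0.5502 -0.1378  0.0879] [-0.001  0.989  0.151 -0.001] [-3.1  3.9  8.3] [0.8  1.07 0.02]
knob_axis [([254.2, 225.6], 0.68, [0.5478, -0.1386])]
pointer_tip [([254.7, 175.1], 0.9, [0.5836, -0.1277])]
tab_mark [([253.1, 225.5], 0.7, [0.5476, -0.1378]), ([259.8, 175.1], 0.68, [0.5847, -0.131])]
```

View pics/w3.png

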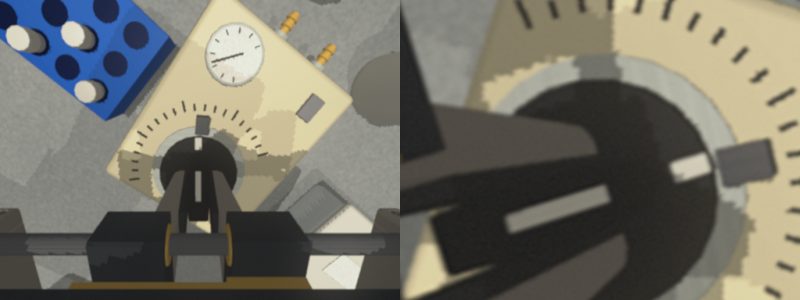

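The picture shows the ridge right next to the tab, about 5° short (ridge at 18.2°, tab at 13.2° in the rectified view). I turn the remaining 0.08 rad and hold for step 1.

apply_moves:
  increments:
    - [[0, 0, 0.04], [0, 0, 0], 0.1]
    - [[0, 0, 0.085], [0, 0, 0], 0.1]
    - [[0, 0, 0.085], [0, 0, 0], 0.1]
    - [[0, 0, 0.085], [0, 0, 0], 0.1]
    - [[0, 0, 0.085], [0, 0, 0], 0.1]

```text
time: 7.6
eef_pos: [0.5502, -0.1377, 0.088]
tool_rot: [-0.001, 0.994, 0.111, -0.001]
ft_force: [-2.7, 2.9, 7.7]
grip_width: 0.17
grasp_force: 30.0
```

```bash
python3 - <<'E'
from m import *
o=observe(); print(o['eef_pos'].round(4),o['tool_rot'].round(3),o['ft_force'].round(1),o['wrist_torque'].round(2)); im=snapshot('wrist'); np.save('w4.npy',im)
a,b,f=measure(im,o,ax=np.array([.5505,-.1385]))
g=cv2.cvtColor(a,cv2.COLOR_RGB2GRAY)
save('w4.png',np.hstack([cv2.resize(im[60:240,160:350],(400,380),interpolation=cv2.INTER_CUBIC),cv2.resize(a,(400,400))[:380]]))
E
```

```text
[ 0.5502 -0.1377  0.088 ] [-0.001  0.994  0.111 -0.001] [-2.7  2.9  7.7] [ 0.84  1.02 -0.08]
```

View pics/w4.png

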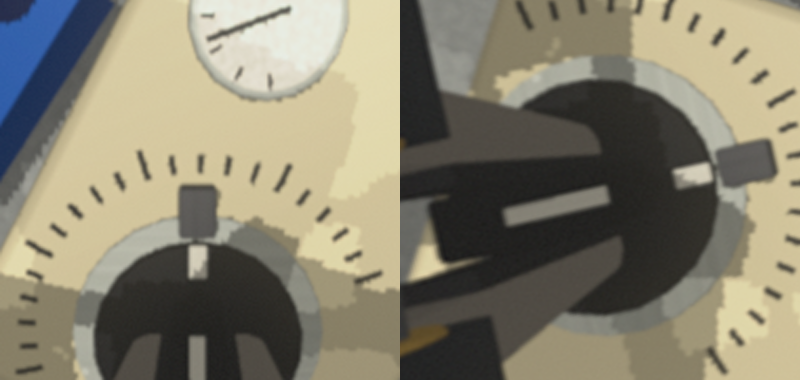

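The ridge (198,262) and the tab (198,210) are in line with the knob centre, so the pointer is on the mark. I pull straight up.

apply_moves:
  increments:
    - [[0, 0, 0], [0, 0, -3], 0.1]
    - [[0, 0, 0], [0, 0, -6], 0.1]
    - [[0, 0, 0], [0, 0, -9], 0.1]
    - [[0, 0, 0], [0, 0, -11], 0.1]
    - [[0, 0, 0], [0, 0, -12], 0.1]

```text
time: 8.07
eef_pos: [0.55, -0.1378, 0.0987]
tool_rot: [-0.001, 0.994, 0.112, -0.001]
ft_force: [3.3, 4.6, -21.9]
grip_width: 0.168
grasp_force: 30.0
```

apply_moves:
  increments:
    - [[0, 0, 0], [0, 0, 0], 0.1]
    - [[0, 0, 0], [0, 0, 0], 0.1]
    - [[0, 0, 0], [0, 0, 0], 0.1]

```text
time: 8.32
eef_pos: [0.5501, -0.1378, 0.0986]
tool_rot: [-0.001, 0.994, 0.112, -0.001]
ft_force: [2.2, 4.2, -11.3]
grip_width: 0.173
grasp_force: 30.0
```

apply_moves:
  increments:
    - [[0, 0, 0], [0, 0, 1], 0.4]
    - [[0, 0, 0], [0, 0, 1], 0.45]
    - [[0, 0, 0], [0, 0, 1], 0.45]
    - [[0, 0, 0], [0, 0, 1], 0.45]
    - [[0, 0, 0], [0, 0, 1], 0.45]

```text
time: 8.73
eef_pos: [0.5514, -0.1388, 0.0991]
tool_rot: [0.0, 0.994, 0.112, 0.0]
ft_force: [0.5, 0.4, 0.2]
grip_width: 0.448
grasp_force: 0.0
```

apply_moves:
  increments:
    - [[0, 0, 0], [0, 0, -15], 0.45]
    - [[0, 0, 0], [0, 0, -40], 0.45]
    - [[0, 0, 0], [0, 0, -75], 0.45]
    - [[0, 0, 0], [0, 0, -110], 0.45]
    - [[0, 0, 0], [0, 0, -120], 0.45]

```text
time: 9.15
eef_pos: [0.5534, -0.1392, 0.2241]
tool_rot: [0.001, 0.994, 0.112, 0.003]
ft_force: [1.2, 0.4, 0.9]
grip_width: 0.451
grasp_force: 0.0
```

apply_moves:
  increments:
    - [[0, 0, 0], [0, 0, 0], 0.45]
    - [[0, 0, 0], [0, 0, 0], 0.45]

```text
time: 9.32
eef_pos: [0.551, -0.1385, 0.2186]
tool_rot: [0.0, 0.994, 0.112, 0.0]
ft_force: [0.2, -0.0, -0.6]
grip_width: 0.454
grasp_force: 0.0
```

```bash
python3 - <<'E'
from m import *
o=observe(); print(o['eef_pos'].round(4),o['ft_force'].round(1)); im=snapshot('wrist')
a,b,f=measure(im,o,ax=np.array([.5505,-.1385]),zt=.1285)
s=snapshot('side')
for d in tip_of('side','tub')+tip_of('side','rack')+tip_of('side','spray'): print(np.round(d['uv']),round(d['score'],2))
_,c,_=measure(im,o,ax=np.array([.5505,-.1385]),zt=.1185)
for n,x in (('z.1285',b),('z.1185',c)):
    g=cv2.cvtColor(x,cv2.COLOR_RGB2GRAY)[150:330,150:310]; m=cv2.connectedComponentsWithStats((g>110).astype(np.uint8)); 
    print(n,[cv2.minAreaRect(np.argwhere(m[1]==i)[:,::-1].astype(np.float32)) for i in range(1,m[0]) if m[2][i,4]>500])
save('f.png',np.hstack([cv2.resize(a,(400,400)),cv2.resize(s[150:240,200:320],(400,400),interpolation=cv2.INTER_CUBIC)]))
w1=np.load('w1.npy')
E
```

```text
[ 0.551  -0.1385  0.2186] [ 0.2 -0.  -0.6]
[214. 256.] 0.97
[268. 167.] 0.8
[309. 209.] 0.97
[258. 322.] 0.95
[267. 282.] 0.79
[283. 246.] 0.67
z.1285 [((17.5, 36.0), (72.0, 35.0), 90.0), ((116.38568115234375, 80.66482543945312), (18.869272232055664, 93.02716827392578), 74.98163604736328), ((36.5, 142.5), (73.0, 73.0), 0.0)]
z.1185 [((10.5, 31.0), (62.0, 21.0), 90.0), ((107.68123626708984, 79.9624252319336), (20.02539825439453, 102.5868911743164), 78.28752136230469), ((25.5, 159.0), (51.0, 40.0), 0.0)]
```

View pics/f.png

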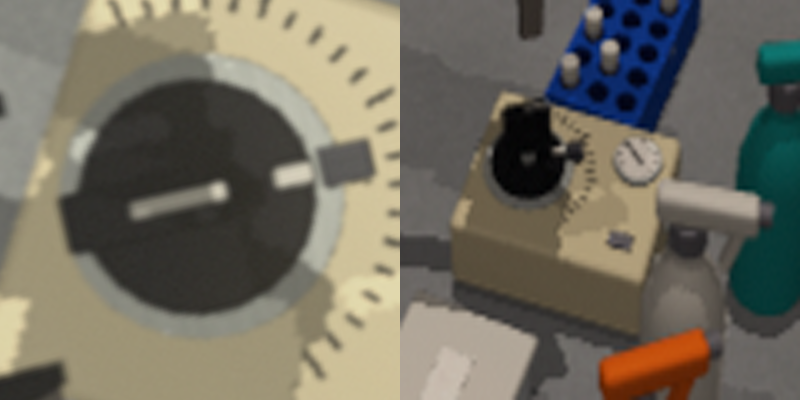

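The rectified view shows the ridge at (292,177) in line with the tab at (347,162) and the knob centre. The side view shows the sprays, tub and rack unmoved. One last check that the knob is out: compare the length of the white line with the first picture.

```bash
python3 - <<'E'
from m import *
o1=dict(eef_pos=np.array([.5496,-.1357,.2406]),tool_rot=np.array([0,.787,.617,0])/np.hypot(.787,.617))
o=observe(); im=snapshot('wrist'); ax=np.array([.5505,-.1385])
for n,i,ob,zs in (('before',np.load('w1.npy'),o1,[.1185]),('now',im,o,[.1185,.1285])):
  for z in zs:
    x=measure(i,ob,ax=ax,zt=z)[1]; g=cv2.cvtColor(x,cv2.COLOR_RGB2GRAY)
    N,l,st,_=cv2.connectedComponentsWithStats((g>110).astype(np.uint8))
    for k in range(1,N):
        r=cv2.minAreaRect(np.argwhere(l==k)[:,::-1].astype(np.float32))
        if 1000<st[k,4]<3000: print(n,z,np.round(r[0]),np.round(np.array(r[1])*.25,1))
E
```

```text
before 0.1185 [241. 207.] [ 5.5 24.6]
now 0.1185 [258. 233.] [ 4.8 25.8]
now 0.1285 [269. 231.] [ 4.6 24.9]
```

The line's offset from the axis is 8.2 mm before, against 7.6 mm now if the knob is out and 4.8 mm if it is in. The length agrees too, so the knob is locked out.

```bash
python3 -c "
from plant import *
print(hand_in())"
```

```text
the job is handed in; nothing more can be done
None
```

I turned the knob to the tab, pulled it out to its locked position and let go, then handed the job in; the last pictures show the pointer on the mark and the tab, bottle, tub and rack in place, but the hand-in returned no verdict.

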